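# Pin the locking bar of an evidence case

### The arm

A 6-joint arm with a two-finger parallel gripper is mounted at the origin on the work surface. World frame = base frame: x ahead of the robot, y to its left, z up, the work surface at z = 0. Lengths are in m, angles in rad, forces in N, time in s.
With the tool pointing down it reaches from about 0.375 to 0.975 m from the base axis. Payload 3.8 kg.
Tool frame: the origin (TCP) lies midway between the tips of the shut fingers; the grasp point (between the pads) lies 19 mm behind it; z points along the fingers, y is the line along which they close (so a half turn about z gives the same grasp; the last joint's range is limited). The gripper opens to 88 mm and grips with 3 to 60 N. Pads are 18 mm wide; open, the fingers measure 123 mm over their backs; the gripper's body (75 mm by 187 mm) begins 45 mm behind the grasp point.
Start: joints at [-1.322, 0.264, 1.604, -0, 1.274, -0.037], TCP at [0.19, -0.648, 0.239] pointing down, gripper open.
Joint ranges: [-2.63, 2.63], [-0.94, 2.18], [0.31, 2.57], [-1.31, 4.45], [0, 2.66], [-2.55, 2.55]. Speed limits (rad/s): [2.57, 2.57, 3.14, 3.14, 3.14, 3.14].

### API

Orientations are given as a rotation vector (axis times angle).
In Python, from cell import manip, inverse_kinematics, cams, order gives the robot as it stands. Calls block until the motion is done:
- manip.move_pose(position, orientation): joint-space move of the TCP to a pose.
- manip.move_linear(position, rate=0.15, rot=None): straight line of the TCP; rot=None keeps the orientation; rate is the mean speed in m/s.
- manip.set_joints(angles): joint-space move.
- manip.set_gripper(opening, force=None): finger opening in m; force is the grip in N (None keeps the last); returns when the fingers have stopped.
- manip.dwell(seconds).
- inverse_kinematics(position, orientation): joint angles nearest the present ones, or None.
- manip.state(): the state.
- cams.capture(name): name is "scene" or "side" or "wrist"; returns a dict with "image" (480x640x3 uint8, blue, green, red), "z_map" (480x640 float32, m along the optical axis (not along the pixel's ray), 0 where there is no reading), "intrinsics" (3x3 intrinsics, pixels), "position" and "orientation" of the camera in the world; the wrist camera has in their place "T_tool_cam" (4x4, takes a point from camera to tool coordinates, whose origin is the TCP and whose axes are the flange's). Camera axes: x right, y down, z forward; pixel columns grow to the right and rows downward; lengths in m; the calibration is good to about 2 mm. The wrist camera is an equidistant fisheye: a pixel r from the principal point sees the ray r / f radians off the axis. A picture is of the moment at which its call begins: read the wrist's pose just before it.
A pose or a line that the arm cannot do raises manip.IKError and nothing moves.
- order.close_job(): hands the job in; it is judged then, once.
The state is a dict: "clock": time; "joint_pos": joint angles; "joint_velocities": joint speeds; "tau": joint torques, N m; "tool_pos": TCP position; "tcp_rot": TCP orientation; "contact_force": force on the tool from outside, world axes, zero at the start; "moment": the same for the moment, N m; "gripper_width": finger opening in m; "grasp_force": force on a finger pad.
Only numpy, scipy, OpenCV 4.12 (cv2) and the standard library are available. Lean on these libraries where they do the work, as an engineer would, in place of code of your own. Each camera call takes 0.05 s, during which the arm holds its last target. There are 200 camera calls.

### The job

Lock the evidence case: take the steel pin from its white stand, put it through the eye of the case's locking bar, then feel for the hidden hole in the keeper plate underneath by working the bar sideways with the pin, and push the pin fully home so that its head sits flat on the bar. Work gently, never forcing the pin, the bar or the case, and leave everything else on the table as it is.

Things in the scene. Friction and masses are not known exactly. Their poses are not given: they have to be found in the camera images.
- case: Grey plastic evidence case with black ribs, 180 (x) x 220 (y) mm, lid top 95 mm above the table, fixed. Origin: centre of its underside on the table; z up, +x towards the wall with the keeper housing, a dark steel frame, open above and below, that projects 53 mm from that wall, its top also 95 mm above the table.
- housing (a point): Middle of the keeper housing, at case x = +115, y = 0, 94 mm above the table; axes of the case. In it lies the keeper, a level steel plate 8 mm thick, clamped, its top at this height, free space below. Its vertical 12 mm hole lies at case x = +115 mm and at any case y from -12 to +12 mm: this varies, is not measured, and the bar's wide end plate hides it
- pivot (a point): Rivet on which the locking bar turns, on the lid at case x = -60, y = 0 mm; the point is at the height of the bar's top face, 102 mm above the table (the rivet head stands 3 mm higher). Axes of the case. Rivet to eye: 175 mm. The eye swings level about it, up to 29 mm either side of case y = 0, with dry friction of about 1.5 N at the eye, and stays where left
- eye (a point): Centre of the eye, a vertical 12 mm through hole in the wide end plate (36 x 66 mm) of the flat steel locking bar; the point is on the bar's top face, 102 mm above the table, x axis from rivet to eye. The bar is 6 mm thick, its arm 22 mm wide, 2 mm above the keeper. At the start the eye is 18 to 22 mm to the case's +y side of the middle, never over the keeper's hole
- pin_mid (a point): Half-way up the steel pin (70 mm, about 85 g), on its axis, 35 mm above the tip; z from tip to head. Shank 40 mm long, 10 mm thick, its last 4 mm tapering to a blunt 8 mm tip; above it a dark round head, 18 mm thick, 30 mm tall, the grip. It stands in the stand, tip 6 mm above the table, head resting on the stand's top. Grip the upper 24 mm of the head, so that it can seat
- pin_seat (a point): Centre of the underside of the pin's head, 40 mm above its tip.
- stand: White plastic block 50 x 130 x 46 mm tall with two 14 mm holes at its own y = +35 and -35 mm, fixed to the table; origin at the centre of its underside. The pin is in the +y hole; a thin glass stirring rod (75 mm tall, 9 mm thick with a black collar) stands in the other.
- dropper_a: Amber dropper bottle, 40 mm wide, 115 mm tall; origin under its centre. To be left alone.
- dropper_b: Amber dropper bottle, 36 mm wide, 100 mm tall; origin under its centre. To be left alone.
- dropper_c: Amber dropper bottle, 32 mm wide, 85 mm tall; origin under its centre. To be left alone.
- spot_a: White ceramic spot plate with 12 wells, 85 x 110 x 12 mm; origin under its centre. To be left alone.
- spot_b: A second such spot plate. To be left alone.
- parcel: Orange rounded parcel, 90 x 140 x 50 mm; origin under its centre. To be left alone.
- probe: Steel sampling probe, 170 mm long, lying flat near the robot; origin under its centre. To be left alone.
- rod: The glass stirring rod in the stand's other hole; origin at its foot. To be left alone.

How it is judged:
On the way:
1. the pin is out of the stand and its tip is in the eye of the bar, upright (horizontal distance between pin_mid and eye below 0.006 m and angle between pin_mid's own z axis and vertical below 0.2 rad and z of pin_seat in the frame of eye below 0.037 m), for 0.1 s.
At the end, for the whole second after the job is handed in: The pin stands upright (within 4 degrees) through bar and keeper, its head's underside within 2.5 mm of the bar's top face and within 3 mm of the eye's centre, the eye within 16 mm of the case's middle line, the pin let go (horizontal distance between pin_seat and eye below 0.003 m and z of pin_seat in the frame of eye between -0.003 and 0.0025 m and angle between pin_mid's own z axis and vertical below 0.07 rad and y of eye in the frame of case between -0.016 and 0.016 m); the robot touches nothing.
It fails at once if the pin presses on the case, its bar or its keeper with more than 45 N (contact force between pin and case above 45 N).
It fails at once if the robot presses on the case or its bar with more than 45 N (contact force between any of the fingers, the arm and case above 45 N).
It fails at once if a bystander is moved by more than 25 mm (distance of any of dropper_a, dropper_b, dropper_c, spot_a, spot_b, parcel, probe, rod from where it was at the start of the episode above 0.025 m).
It also fails if it takes over 67 s, if anything falls off the work surface, if the arm or the gripper's body presses on something with over 40 N, if the wrist force passes 120 N, or if a joint passes its speed limit or range.

## Working session

There is one attempt and no reset: what is moved stays moved. The work goes in short steps, each a Python script; the robot and the scene stay as the last script left them, time stands still between calls to the robot, and variables do not carry over. Pictures are saved under pics/ and viewed, at most 10 in all, crops included, and the job is handed in when it is done.

```bash
ls; mkdir -p pics
python3 - <<'E'
from cell import manip,cams
import cv2,numpy as np
print(manip.state())
for n in ["scene","side"]:
    c=cams.capture(n); cv2.imwrite(f"pics/{n}0.png",c["image"]); np.savez(f"{n}0.npz",**c)
    print(n,c["intrinsics"],c["position"],c["orientation"])
E
```

```text
pics
{'clock': 0.0, 'joint_pos': array([-1.32193084e+00,  2.64726849e-01,  1.60531769e+00, -1.21338008e-05,
        1.27370809e+00, -3.68820175e-02]), 'joint_velocities': array([-0.00092821, -0.00054853,  0.00242904,  0.00066187, -0.00157539,
        0.0009967 ]), 'tau': array([-7.38515137e-04, -5.02113926e+01, -3.56877422e+01,  7.26138172e-02,
        2.94194743e-02, -1.54434615e-04]), 'tool_pos': array([ 0.19010189, -0.6469603 ,  0.23743614]), 'tcp_rot': array([-3.10745707e+00, -4.47025510e-01,  3.76802762e-04]), 'contact_force': array([-0.33206472,  0.33615223, -0.29006707]), 'moment': array([ 0.02323556, -0.01743366, -0.02834487]), 'grasp_force': 0.0, 'gripper_width': 0.08791927895693677}
scene [[491.29966117   0.         318.9155403 ]
 [  0.         491.29966117 247.10623001]
 [  0.           0.           1.        ]] [1.37004392 0.25137189 0.65088441] [-1.35653799 -1.9122534   1.02824018]
side [[519.29792816   0.         320.49893366]
 [  0.         519.29792816 235.77432156]
 [  0.           0.           1.        ]] [ 0.30507196 -1.01140271  0.67852417] [-2.0811163   0.26208333 -0.12987537]
```

View pics/scene0.png

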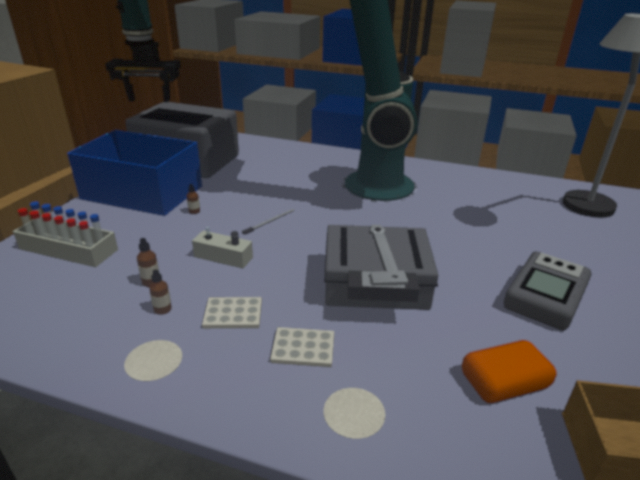

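View pics/side0.png

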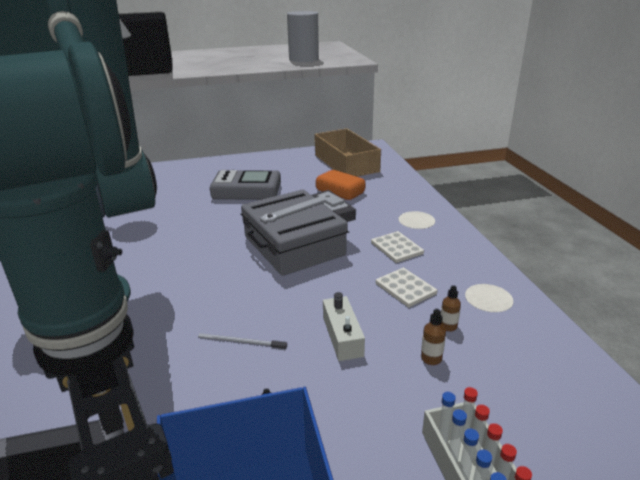

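The scene view shows the case around (380,262), with the rivet near (378,232) and the end plate near (386,279). The stand is at (222,248), with the pin head at (235,237) and the rod at (208,234). In the side view the pin head is at (338,299) and the rod at (347,328).

```bash
cat > h.py <<'E'
import numpy as np, cv2
from scipy.spatial.transform import Rotation as R
def ray(c,u,v):
    K=c["intrinsics"]; d=np.array([(u-K[0,2])/K[0,0],(v-K[1,2])/K[1,1],1.])
    return np.array(c["position"]),R.from_rotvec(c["orientation"]).apply(d)
def onplane(c,u,v,z):
    p,d=ray(c,u,v); return p+d*(z-p[2])/d[2]
def down(yaw):  # tool pointing down, tool y axis (closing line) at yaw from world y
    return (R.from_euler('z',yaw)*R.from_euler('x',np.pi)).as_rotvec()
def wray(c,st,u,v):
    """fisheye pixel -> world origin, direction"""
    K=c["intrinsics"]; a=np.array([u-K[0,2],v-K[1,2]]); r=np.hypot(*a); th=r/K[0,0]
    d=np.array([*(a/max(r,1e-9)*np.sin(th)),np.cos(th)])
    T=c["T_tool_cam"]; Rt=R.from_rotvec(st["tcp_rot"])
    return st["tool_pos"]+Rt.apply(T[:3,3]), Rt.apply(T[:3,:3]@d)
def wplane(c,st,u,v,z):
    p,d=wray(c,st,u,v); return p+d*(z-p[2])/d[2]
def wproj(c,st,P):
    T=c["T_tool_cam"]; q=R.from_rotvec(st["tcp_rot"]).inv().apply(np.array(P)-st["tool_pos"]); q=T[:3,:3].T@(q-T[:3,3])
    th=np.arctan2(np.hypot(q[0],q[1]),q[2]); K=c["intrinsics"]; n=np.hypot(q[0],q[1])
    return K[0,2]+K[0,0]*th*q[0]/n, K[1,2]+K[0,0]*th*q[1]/n
E
python3 - <<'E'
from h import *
s=dict(np.load("scene0.npz")); d=dict(np.load("side0.npz"))
for n,c,l in [("scene",s,[("pin",235,234,.076),("rod",208,233,.08),("rivet",378,231,.105),("plate",386,279,.102),("caseL",327,264,.095),("caseR",433,264,.095),("caseBL",328,228,.095),("caseBR",428,228,.095),("standL",195,238,.046),("standR",251,247,.046)]),("side",d,[("pin",338,296,.076),("rod",347,327,.08),("rivet",268,216,.105),("plate",335,201,.102)])]:
    for a,u,v,z in l: print(n,a,onplane(c,u,v,z).round(3), c["z_map"][v,u])
E
```

```text
scene pin [ 0.531 -0.22   0.076] 1.1103598
scene rod [ 0.554 -0.275  0.08 ] 1.135151
scene rivet [0.453 0.089 0.105] 1.0763096
scene plate [0.617 0.142 0.102] 0.92586523
scene caseL [0.598 0.019 0.095] 0.98365945
scene caseR [0.524 0.219 0.095] 0.989285
scene caseBL [ 0.463 -0.022  0.095] 1.1053351
scene caseBR [0.384 0.189 0.095] 1.3006643
scene standL [ 0.536 -0.323  0.046] 1.1441523
scene standR [ 0.526 -0.185  0.046] 1.1430789
side pin [ 0.523 -0.232  0.076] 1.0034524
side rod [ 0.512 -0.329  0.08 ] 0.9563529
side rivet [0.436 0.078 0.105] 1.237963
side plate [0.612 0.119 0.102] 1.3030804
```

Run:
```python
from cell import manip,cams
from h import *
for n,p,y in [("w_case",(0.55,0.10,0.26),0.3),("w_pin",(0.525,-0.225,0.22),0.0)]:
    manip.move_pose(np.array(p),down(y)); manip.dwell(.3)
    st=manip.state(); c=cams.capture("wrist"); cv2.imwrite(f"pics/{n}.png",c["image"])
    np.savez(n+".npz",**c,**{k:st[k] for k in("tool_pos","tcp_rot")}); print(st["clock"],st["tool_pos"],st["joint_pos"].round(2))
print(c["intrinsics"],c["T_tool_cam"])
```

```text
3.3167 [0.55008121 0.09969153 0.25996255] [ 0.13  0.03  1.83 -0.    1.28  1.41]
4.9083 [ 0.5254293  -0.22412478  0.22017905] [-0.45  0.08  1.85  0.    1.21  1.12]
[[371.64829954   0.         321.30990667]
 [  0.         371.64829954 237.31212782]
 [  0.           0.           1.        ]] [[-4.78432080e-04 -9.48252767e-01 -3.17516079e-01  8.06962977e-02]
 [ 9.99999650e-01 -6.71429257e-04  4.98408583e-04  1.00196204e-03]
 [-6.85806903e-04 -3.17515729e-01  9.48252757e-01 -1.46471740e-01]
 [ 0.00000000e+00  0.00000000e+00  0.00000000e+00  1.00000000e+00]]
```

View pics/w_case.png

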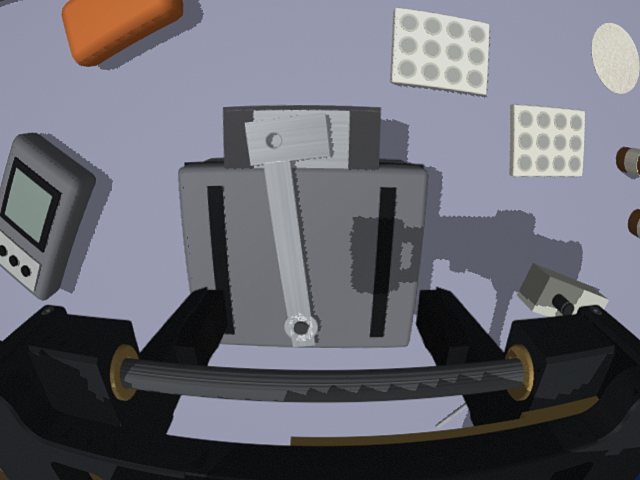

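View pics/w_pin.png

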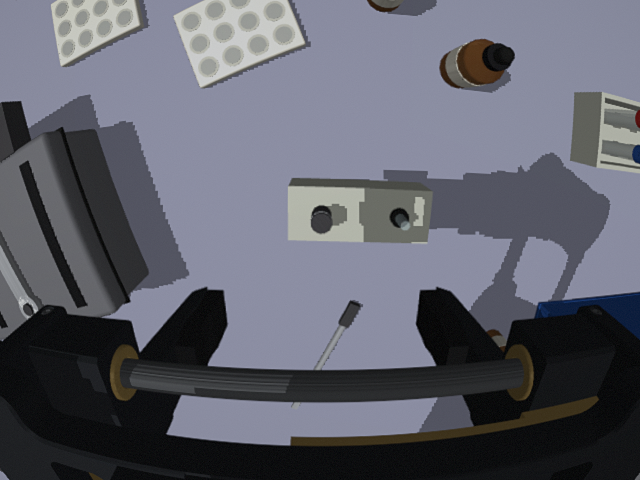

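The case view shows the eye at (274,140) and the rivet at (301,327). In the pin view, the pin head is at about (321,218), the rod at (402,218), and the stand is nearly aligned with the image.

```bash
cat >> h.py <<'E'
def load(n):
    c=dict(np.load(n+".npz")); return c,c
def darkblob(im,box,th):
    x0,y0,x1,y1=box; m=(im[y0:y1,x0:x1].max(2)<th).astype(np.uint8)
    n,l,s,ce=cv2.connectedComponentsWithStats(m); i=1+np.argmax(s[1:,4]); 
    return (s[i,:4]+[x0,y0,0,0]),s[i,4],ce[i]+[x0,y0],(l==i)
E
python3 - <<'E'
from h import *
c,st=load("w_pin"); im=c["image"]
print("TCP px",wproj(c,st,st["tool_pos"]),"tip px",wproj(c,st,st["tool_pos"]-[0,0,.047]))
for th in(70,90): print(darkblob(im,(300,195,340,245),th)[:3])
print(c["z_map"][205:240:3,321])
(x,y,w,h),_,ce,_=darkblob(im,(300,195,340,245),80)
pf=wplane(c,st,x+w/2,y+h,.076); pn=wplane(c,st,x+w/2,y,.046); print("far edge top",pf,"near edge base",pn)
for q in [(289,182),(432,191),(289,240),(428,243)]: print("stand",wplane(c,st,*q,.046))
c,st=load("w_case"); im=c["image"]
g=cv2.cvtColor(im,cv2.COLOR_BGR2GRAY)
print(g[128:152:2,258:292:2])
e=wplane(c,st,274,140,.102); r=wplane(c,st,301,327,.104); print("eye",e,"rivet",r,np.hypot(*(e-r)[:2]))
for q in [(224,107),(380,107),(181,170),(427,170)]: print("case",wplane(c,st,*q,.095))
cv2.imwrite("pics/crop1.png",np.hstack([cv2.resize(im[110:170,220:300],(640,480),interpolation=0)]))
E
```

```text
TCP px (np.float64(318.9328750432361), np.float64(304.3774203101573)) tip px (np.float64(319.35987180071714), np.float64(264.11567689286744))
(array([311, 206,  21,  27]), np.int32(438), array([321.2260274 , 219.39954338]))
(array([311, 206,  22,  27]), np.int32(480), array([321.375     , 219.10833333]))
[0.32734066 0.3158793  0.3028263  0.29869598 0.30193222 0.30247694
 0.30274802 0.30263865 0.303903   0.3056488  0.336761   0.33827293]
far edge top [ 0.51259149 -0.2258777   0.076     ] near edge base [ 0.52810627 -0.22592811  0.046     ]
stand [ 0.5498252 -0.1970238  0.046    ]
stand [ 0.54305297 -0.32536368  0.046     ]
stand [ 0.4962047  -0.19581012  0.046     ]
stand [ 0.49326398 -0.32574287  0.046     ]
[[176 176 175 175 176 175 171 172 171 169 169 167 168 167 167 168 167]
 [176 172 173 172 172 171 172 172 174 173 170 168 168 166 164 163 164]
 [174 174 174 175 169 173 159 144 142 147 168 169 170 169 168 169 167]
 [173 173 173 173 174 148 107 100 102 115 146 167 168 166 168 166 167]
 [173 174 172 173 148 100  96  97 171 171 171 141 166 166 164 165 166]
 [170 169 169 170 119  93  98 133 173 171 171 166 164 170 170 170 169]
 [173 173 173 175 105  96  97 138 172 171 170 170 159 170 169 168 167]
 [177 175 174 175 118  91 101 173 172 170 171 162 162 167 166 165 163]
 [174 173 173 174 142  88  93 142 169 167 167 145 164 163 164 165 165]
 [172 171 170 168 169 137  92  91 159 150 156 166 174 172 172 172 173]
 [172 171 173 173 177 176 158 140 138 152 166 172 171 168 168 167 168]
 [180 178 176 174 175 173 174 172 172 170 170 169 169 168 167 168 167]]
eye [0.59828637 0.15439786 0.102     ] rivet [0.43827228 0.08500015 0.104     ] 0.17441488142696765
case [0.61361146 0.20421151 0.095     ]
case [0.65044723 0.07926284 0.095     ]
case [0.55083368 0.22892613 0.095     ]
case [0.61296812 0.02294345 0.095     ]
```

View pics/crop1.png

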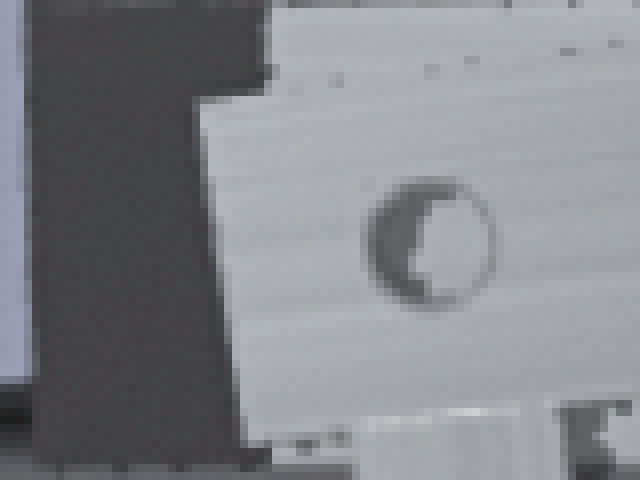

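The crop shows the eye's circle centred at (273.9,140.4), which puts the eye at about (0.598,0.154). The case yaw is 0.29 and the pin is at (0.521,-0.226). Next I pick up the pin.

Run:
```python
from cell import manip,cams
from h import *
P=np.array([.521,-.226])
manip.set_gripper(.045,30)
manip.move_pose(np.array([*P,.13]),down(0)); manip.move_linear(np.array([*P,.0535]),.08)
s=manip.state(); print(s["tool_pos"],s["contact_force"])
manip.set_gripper(0.0,30); s=manip.state(); print(s["gripper_width"],s["grasp_force"],s["contact_force"])
manip.move_linear(np.array([*P,.20]),.08); manip.dwell(.2)
s=manip.state(); print(s["clock"],s["gripper_width"],s["contact_force"],s["tool_pos"])
# to above the start of the case at eye
e=np.array([.598,.1545])
manip.move_pose(np.array([*e,.20]),down(.29)); manip.move_linear(np.array([*e,.170]),.06); manip.dwell(.3)
st=manip.state(); c=cams.capture("wrist"); n="w_eye"
np.savez(n+".npz",**c,**{k:st[k] for k in("tool_pos","tcp_rot")}); print(st["clock"],st["tool_pos"],st["contact_force"],st["moment"])
print("tip px",wproj(c,st,st["tool_pos"]-[0,0,.0475]),"eye",wproj(c,st,[*e,.102]))
cv2.imwrite("pics/w_eye.png",cv2.resize(c["image"][180:330,220:420],(800,600),interpolation=0))
```

```text
[ 0.52152089 -0.2262553   0.05403264] [-0.18280914  0.39468142  0.24945229]
0.016907859877914926 30.000338405370712 [-0.74947954  0.86386114  2.86994118]
10.0083 0.01691423672604512 [ 0.53996833 -0.21663173 -1.24515085] [ 0.52086585 -0.22592215  0.19970012]
12.4 [0.59828203 0.15462152 0.17049229] [-0.18749497 -0.53828534 -0.24848083] [-0.02111169 -0.00190137 -0.01176371]
tip px (np.float64(320.4836988640863), np.float64(263.41446224636337)) eye (np.float64(320.5928845527684), np.float64(250.86869858610547))
```

View pics/w_eye.png

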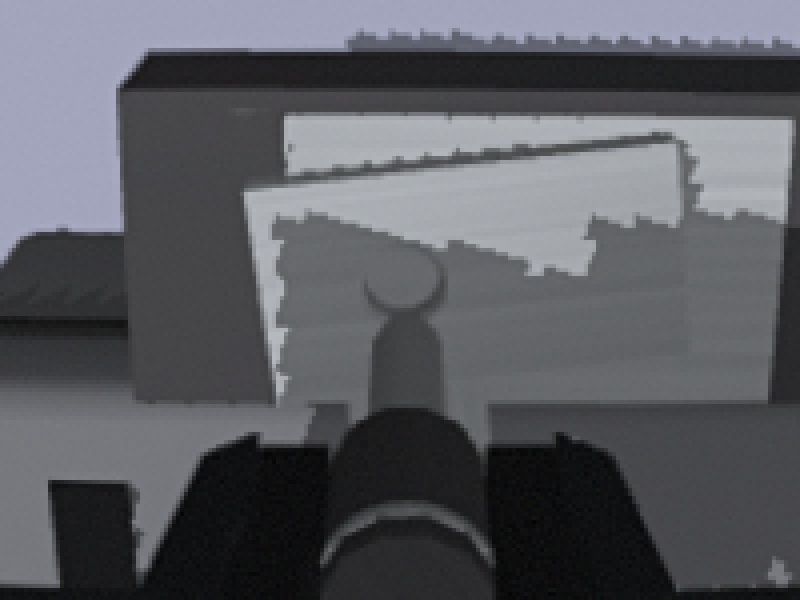

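The crop shows the eye centred at full-image (321.0,249.5). The pin tip's front edge is at (322,258.7), with the shank axis at column 322.

Run:
```python
from h import *
c,st=load("w_eye"); 
ex=np.array([np.cos(.29),np.sin(.29)]); ey=np.array([-ex[1],ex[0]])
t=st["tool_pos"]
e=wplane(c,st,321.0,249.5,.102); k=wplane(c,st,322.,258.7,t[2]-.0475)
for n,v in(("eye",e),("tip edge",k)):
    d=v[:2]-t[:2]; print(n,v,"rel TCP in case axes mm",(d@ex)*1e3,(d@ey)*1e3)
```

```text
eye [0.59893644 0.15451634 0.102     ] rel TCP in case axes mm 0.5969973806752814 -0.2879203061881314
tip edge [0.60127517 0.15462208 0.12299229] rel TCP in case axes mm 2.868311206773552 -0.8553561617903304
```

```bash
cat >> h.py <<'E'
ex=np.array([np.cos(.29),np.sin(.29)]); ey=np.array([-ex[1],ex[0]])
from cell import manip,cams
def F(b=0):
    f=manip.state()["contact_force"]-b; return np.array([f[:2]@ex,f[:2]@ey,f[2]])
def godown(xy,z0,z1,b,lim,step=.001,rate=.02):
    """guarded descent; returns (commanded z, force) at stop"""
    z=z0
    while z>z1+1e-6:
        z=max(z-step,z1); manip.move_linear(np.array([*xy,z]),rate); f=F(b)
        if f[2]>lim or np.hypot(*f[:2])>12: return z,f,False
    return z,F(b),True
E
python3 - <<'E'
from h import *
s=manip.state(); t=s["tool_pos"]
xy=np.array([.598,.1545])+.0017*ex+.0006*ey
manip.move_linear(np.array([*xy,.1525]),.04); manip.dwell(.2)
b=np.mean([manip.state()["contact_force"] for _ in range(1)],0); np.save("b.npy",b)
print("bias",b,manip.state()["clock"])
z,f,ok=godown(xy,.1525,.1435,b,4); s=manip.state()
print(z,f,ok,s["tool_pos"],s["clock"],(s["tool_pos"][:2]-xy)@ex)
E
```

```text
bias [ 0.07391803  0.05394169 -0.47795692] 13.2417
0.1435 [ 0.40165747  0.12117537 -0.32843393] True [0.59937578 0.15552932 0.14340291] 15.4917 -8.732613199076258e-05
```

```bash
cat > sweep.py <<'E'
from h import *
b=np.load("b.npy"); xy0=np.array([.598,.1545])+.0017*ex+.0006*ey; y0=.0204
arc=lambda y: xy0+ex*(np.sqrt(.175**2-y*y)-np.sqrt(.175**2-y0*y0))+ey*(y-y0)
zt=.1435; dx=0.
y=y0
while y>.0135:
    y-=.002; manip.move_linear(np.array([*arc(y),zt]),.03); f=F(b); print("move",round(y*1e3,1),f.round(2))
    if np.hypot(*f[:2])>12: raise SystemExit("stuck")
while y>-.0145:
    xy=arc(y)+dx*ex
    z,f,ok=godown(xy,zt,.1375,b,4)
    print("probe",round(y*1e3,1),round(z,4),f.round(2),ok,round(manip.state()["clock"],1))
    if ok: break
    manip.move_linear(np.array([*xy,zt]),.03)
    y-=.0015; manip.move_linear(np.array([*(arc(y)+dx*ex),zt]),.03); f=F(b)
    if abs(f[0])>1.5: dx+=np.clip(f[0]*2e-4,-5e-4,5e-4)
    if np.hypot(*f[:2])>12: print("stuck",f); break
np.save("y.npy",[y,dx,z])
E
python3 sweep.py
```

```text
move 18.4 [-0.3   0.1  -0.23]
move 16.4 [ 0.02  0.95 -0.28]
move 14.4 [-0.73  0.94  0.02]
move 12.4 [-0.08 -0.35 -0.04]
probe 12.4 0.1405 [-0.78  1.44  6.22] False 17.2
probe 10.9 0.1405 [-1.92  1.84  5.31] False 18.5
probe 9.4 0.1375 [-0.53  1.16  0.28] True 20.5
```

```bash
cat > ins.py <<'E'
from h import *
b=np.load("b.npy"); y,dx,_=np.load("y.npy")
xy0=np.array([.598,.1545])+.0017*ex+.0006*ey; y0=.0204
arc=lambda y: xy0+ex*(np.sqrt(.175**2-y*y)-np.sqrt(.175**2-y0*y0))+ey*(y-y0)
xy=arc(.0083)+dx*ex; z=.1375
manip.move_linear(np.array([*xy,z]),.03); print(F(b))
zend=.1075; k=0
while z>zend and k<60:
    k+=1; f=F(b)
    if f[2]>6:
        print("up-force",z,f.round(1)); 
        if z<.1115: break
        z+=.001
    else: z-=.001 if z<.113 else .0015
    c=np.where(np.abs(f[:2])>2,np.clip(f[:2]*1e-4,-4e-4,4e-4),0); xy=xy+c[0]*ex+c[1]*ey
    manip.move_linear(np.array([*xy,z]),.03)
    if k%4==0: print(round(z,4),F(b).round(2),((xy-arc(.0083))@ex*1e3).round(2),((xy-arc(.0083))@ey*1e3).round(2))
s=manip.state(); print(z,F(b),s["tool_pos"],s["clock"],s["gripper_width"])
E
python3 ins.py
```

```text
[-1.32086923  0.73976217  0.21324956]
0.1315 [-0.23 -0.3  -0.78] 0.0 0.23
0.1255 [-0.7   0.19 -1.74] 0.0 0.23
0.1195 [-1.34  0.94 -0.64] 0.0 0.23
0.1135 [ 0.58 -0.05 -0.9 ] 0.0 0.23
0.109 [-3.18  1.54  4.8 ] 0.0 0.23
up-force 0.10799999999999998 [-5.2  1.4  9.1]
0.10799999999999998 [-5.15229241  1.36331291  9.10966756] [0.60397968 0.14444497 0.10965746] 25.9917 0.017175714658494903
```

The pin is seated, so I release it and check.

Run:
```python
from h import *
s=manip.state(); t=s["tool_pos"].copy()
manip.move_linear(np.array([t[0],t[1],.1093]),.02); print(F(np.load("b.npy")))
manip.set_gripper(.045); t[2]=.20; manip.move_linear(t,.08)
manip.move_linear(t+[-.02,-.0,.04],.1); manip.dwell(.3)
st=manip.state(); c=cams.capture("wrist"); print(st["clock"],st["contact_force"])
np.savez("w_end.npz",**c,**{k:st[k] for k in("tool_pos","tcp_rot")})
cv2.imwrite("pics/w_end.png",cv2.resize(c["image"][100:280,200:440],(800,600)))
d=cams.capture("side"); cv2.imwrite("pics/s_end.png",cv2.resize(d["image"][170:270,220:380],(800,500)))
```

```text
[-3.69989964  1.40581736  5.87819366]
29.0083 [-0.004034    0.21803696  0.07561472]
```

View pics/w_end.png

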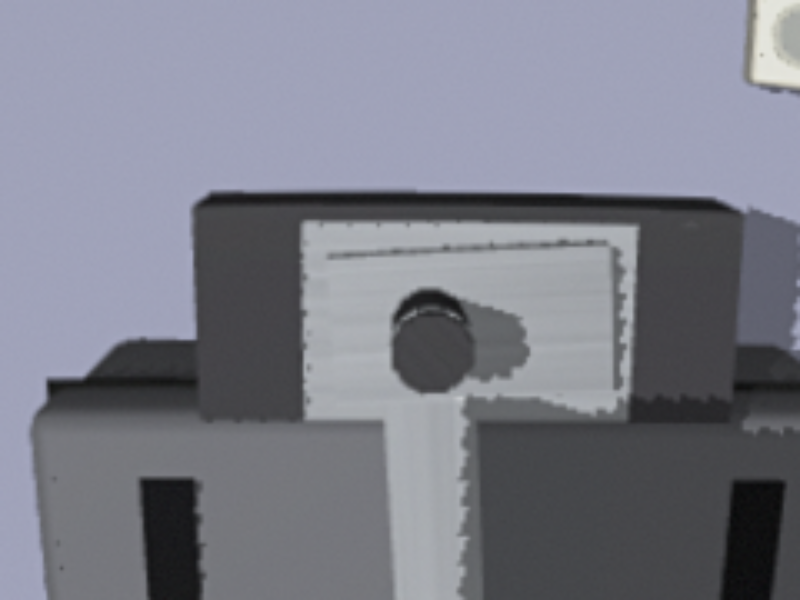

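View pics/s_end.png

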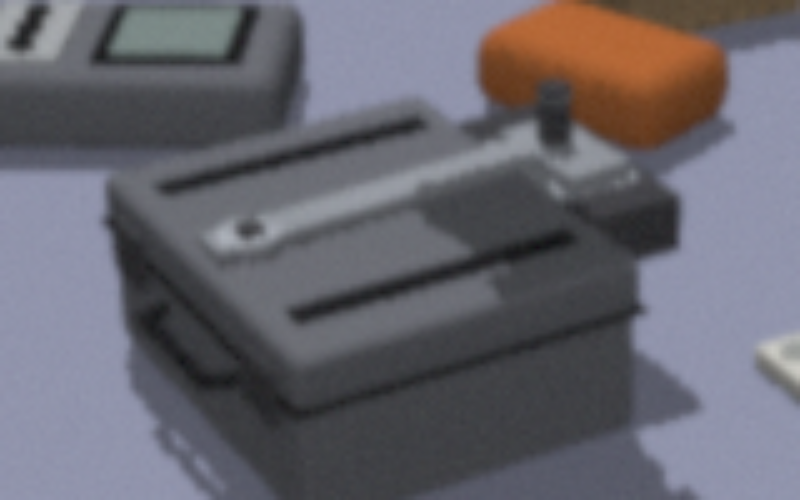

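Both views show the pin upright with its head on the plate (wrist view head centre about (330,205), side crop (553,112)). I'll confirm the head's height from depth, then hand in.

Run:
```python
from h import *
from cell import order
c,st=load("w_end")
def zat(u,v):
    p,d=wray(c,st,u,v); f=R.from_rotvec(st["tcp_rot"]).apply(c["T_tool_cam"][:3,2])
    dep=np.median(c["z_map"][v-2:v+3,u-2:u+3]); return (p+d*dep/(d@f))
h=zat(330,205); a=zat(355,193); a2=zat(310,200); print(h,a,a2)
if abs(h[2]-(a[2]+a2[2])/2-.030)<.004: print(order.close_job())
```

```text
[0.60421212 0.14358083 0.13258879] [0.61227721 0.12495364 0.10251308] [0.59679423 0.15691831 0.10230869]
the job is handed in; nothing more can be done
None
```

The pin is through the bar and the keeper, with its head flat on the bar (head top measured 30 mm above it), the gripper clear, and the job handed in at about 29 s.

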